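# Load the tube roller mixer and start it

## Robot

A 6-joint arm with a two-finger parallel gripper is mounted at the origin on the work surface. World frame = base frame: x ahead of the robot, y to its left, z up, the work surface at z = 0. Lengths are in m, angles in degrees, forces in N, time in s.
With the tool pointing down it reaches from about 0.375 to 0.975 m from the base axis. Payload 3.8 kg.
Tool frame: the origin (TCP) lies on the centre line of the jaws, within the pads' length; the fingertips stand 25 mm ahead of it and the grasp point (between the pads) lies 6 mm ahead of it (robot.tcp_to_tips is the z of the fingertips in the tool frame, in m); z points along the fingers, y is the direction in which the jaws open and shut (so a half turn about z gives the same grasp; the last joint's range is limited). The gripper opens to 88 mm and grips with 3 to 60 N. Pads are 18 mm wide; open, the fingers measure 123 mm over their backs; the gripper's body (75 mm by 187 mm) begins 45 mm behind the grasp point.
Start: joints at [63.203, 15.12, 91.902, -0, 72.978, -2.114], TCP at [0.282, 0.613, 0.239] pointing down, gripper open.
Joint ranges: [-150.88, 150.88], [-54.13, 125.18], [17.81, 147.31], [-75.09, 255.09], [0, 152.58], [-146.25, 146.25]. Speed limits (degrees/s): [147.25, 147.25, 180, 180, 180, 180].

## Interface

Orientations are given as a 3x3 rotation matrix whose columns are the frame's x, y, z axes.
In Python, from workcell import read_state, eyes, robot gives the robot as it stands. The module is installed in compiled form; this text tells all that it offers.
- The arm moves only by the shell command python3 -m inch 'ROWS' [OPENING] [FORCE]. ROWS is JSON, a list of rows, each a list of 2 entries, a list of its own where there are three numbers: the shift along the tool's x, y, z in mm, then the turn about the tool's z in rad. In form: [[[x, y, z], roll], ...]. A call has exactly 8 rows; each row is the pose to reach, as a shift and turn from the pose measured when the call began, along the tool's axes at that moment; what a row does not reach only later rows make up. A row lasts 1/10 s, in which the tool goes at most 50 mm and 8.59 degrees, less where a joint would pass 70% of its speed; a pose out of reach is approached as far as the arm can. A call with a gripper value outside its range is refused whole. OPENING is the opening, from -1 (shut) to 1 (fully open), set as the call begins (- or left out, the last holds). The fingers move at their own pace and stop on an object; FORCE is the grip in N (left out, the last holds). Time passes only in rows, so rows that repeat a pose let the fingers close, or fill a call up. It gives the time, the measured TCP pose, the force and the opening at its end, in the units of the state.
- read_state(): the state, without advancing time (a new reading comes with each control period).
- eyes.grab_frame(name): name is "scene" or "side" or "wrist"; returns (picture, depth): 480x640x3 uint8, red, green, blue; 480x640 float32, m along the optical axis (not along the pixel's ray), 0 where there is no reading.
- eyes.calibration(name): a dict with "fx", "fy", "cx", "cy" (pixels), "extrinsics" (4x4, takes a point from camera to world coordinates). Camera axes: x right, y down, z forward; pixel columns grow to the right and rows downward; lengths in m; the calibration is good to about 2 mm. A picture is of the moment at which its call begins: read the wrist's pose just before it. calibration takes no time and is no camera call; for the wrist camera it gives the pose at the moment of the call.
- robot.hand_in(): hands the job in, once; it reports no verdict.
Trained networks look in the newest picture that a camera, given by its name, has taken for a name from the list of things; names that differ only in an ending like _2 or _b are one class to them, and where a whole thing is asked for, a point or a joint stands for the part that bears it (a point fixed in the world has none). Each returns a list of dicts, best first, with "conf" (0 to 1); they miss things now and then, are a little off and sometimes report something else, mostly with a low value. They report only what shows in the picture. A call takes as long as a camera call. They do not tell look-alikes from the thing itself.
- eyes.cut_out(query, camera): "region" (480x640 bool, what is visible of it) and "centre" ([column, row] in pixels, amid what is visible of it).
The state is a dict: "time": time; "qpos": joint angles; "joint_vel": joint speeds; "effort": joint torques, N m; "ee_pos": TCP position; "tool_rot": TCP orientation; "contact_force": force on the tool from outside, world axes, zero at the start; "moment": the same for the moment, N m; "grip_width": opening from 0.0 (shut) to 1.0 (fully open).
Only numpy, scipy, OpenCV 4.12 (cv2) and the standard library are available. Lean on these libraries where they do the work, as an engineer would, in place of code of your own. Each camera call takes 0.05 s, during which the arm holds its last target. There are 200 camera calls.

## Task

Load both capped sample tubes from the grey carrier into the tube roller mixer: lay the thick tube down in the wide valley between the rollers and the slim tube in the narrow valley, each centred endways and settled on its rollers before you let go, never dropped. Then turn the mixer's dial clockwise until its white pointer points at the white mark on the collar, straight towards the rollers, and after that press the start button fully and let it come back. Leave the jar, pill bottle and carton alone.

Things in the scene. Friction and masses are not known exactly. Their poses are not given: they have to be found in the camera images.
- mixer: White tube roller mixer, fixed. Origin on the table midway between its two valleys; x across the valleys (narrow at x = -45 mm, wide at +45), y along them, z up. Deck 200 x 200 mm, 30 mm high; end walls at y = +-80 mm, 8 mm thick, top 74 mm. Control panel: 200 (x) x 70 (y) mm at y = -145 mm, top 60 mm, with dial at x = -55 mm, start button at x = +55 mm.
- valley_wide (a point): Middle of the wide valley, 62 mm above the table at the height of the roller axes; axes as the mixer's. Two rows of black rubber rollers, radius 14 mm, axes along y and 46 mm apart, that do not turn. Rollers only at |y| = 22 to 44 mm: the middle 44 mm is free for fingers down to the deck. The settled thick tube lies along y, its axis 16 mm above this point.
- valley_narrow (a point): Middle of the narrow valley, 62 mm above the table at the height of the roller axes; axes as the mixer's. Like the wide one, but the two rows of rollers (radius 14 mm, at |y| = 22 to 44 mm, not turning) are 32 mm apart between axes. The settled slim tube lies along y, its axis 15 mm above this point.
- carrier: Grey carrier plate, fixed, 150 (x) x 170 (y) x 6 mm; origin under its centre. Two grooves along its x at y = +-42 mm, each of two V-notched saddles (8 mm wide, at x = +-34 mm, tips 37 mm above the table, sides at 45 degrees); the 60 mm between them is free for fingers down to the plate. Either tube may lie in either groove.
- thick_tube: Thick white capped tube lying in the carrier, paper label: body 28 mm in diameter, 110 mm long; grey ribbed cap 33 mm in diameter, 14 mm long; about 60 g. Origin on its axis at the middle of the body without cap, 40 mm above the table at first; x along the tube to the cap (at x = 55 to 69 mm). Cap may point either way in the valley; the origin goes to the valley's middle.
- slim_tube: Slim white capped tube lying in the carrier, paper label: body 16 mm in diameter, 110 mm long; grey ribbed cap 20 mm in diameter, 14 mm long; about 25 g. Origin on its axis at the middle of the body without cap, 31 mm above the table at first; x along the tube to the cap (at x = 55 to 69 mm). Cap may point either way in the valley; the origin goes to the valley's middle.
- dial (a joint): Dial angle (rad), growing clockwise seen from above. At 0 the bar lies along the mixer's x, white pointer to -x; at 1.57 the pointer points to the mixer's +y, at the white mark on the dial's grey collar. Begins between 0 and 0.4, stays where left, takes about 0.03 N m, stops at 2.6.
- dial_grip (a point): On the dial's axis, 97 mm above the table, at the height to grip: black upright bar 14 mm thick, 42 mm long, its top 7 mm above this point; the dial's disc (radius 22 mm) has its upper face 23 mm below. The point's x axis turns with the dial: along the bar, away from the pointer.
- start (a joint): Travel of the start button (m): 0 up, 0.006 fully down; a spring brings it back; fully down takes 5 N.
- start_top (a point): Centre of the top of the round grey start button (28 mm in diameter, pressed straight down), 82 mm above the table when up; its black collar, 44 mm in diameter, is 10 mm lower.
- jar: Bystander: amber glass jar with black lid, 60 mm in diameter, 70 mm high. Origin: centre of its underside.
- pill_bottle: Bystander: white pill bottle, 42 mm in diameter, 80 mm high. Origin: centre of its underside.
- carton: Bystander: cardboard carton 100 x 70 x 45 mm. Origin: centre of its underside.
Not all that is in view belongs to the job. Leave any orange or red look-alike of the thick_tube alone.

How it is judged (in metres and radians):
On the way, in this order (a step that is already met when the one before it is completed fails the run):
1. both tubes lie settled and released in their valleys: thick in the wide one, slim in the narrow one (x of thick_tube in the frame of valley_wide between -0.003 and 0.003 m and y of thick_tube in the frame of valley_wide between -0.01 and 0.01 m and z of thick_tube in the frame of valley_wide between 0.0135 and 0.0185 m and angle between the x axis of thick_tube and the y axis of valley_wide, either way round below 0.08 rad and x of slim_tube in the frame of valley_narrow between -0.003 and 0.003 m and y of slim_tube in the frame of valley_narrow between -0.01 and 0.01 m and z of slim_tube in the frame of valley_narrow between 0.0125 and 0.0175 m and angle between the x axis of slim_tube and the y axis of valley_narrow, either way round below 0.08 rad and contact force between the fingers and thick_tube below 0.05 N and linear speed of each of thick_tube, slim_tube below 0.02 m/s and contact force between the fingers and slim_tube below 0.05 N), for 0.2 s.
2. the dial points at the quarter-turn mark (1.37 to 1.77 rad) (value of joint dial between 1.37 and 1.77 rad), for 0.2 s.
3. the start button is pressed down (at least 4.5 of its 6 mm) (value of joint start above 0.0045 m), for 0.02 s.
At the end, for the whole second after the job is handed in: Each tube rests released in its own valley: axis within 3 mm of the centre line, height within 2.5 mm of settled, body's middle within 10 mm of the valley's, along it within 0.08 rad; dial still, between 1.37 and 1.77 rad; start button up again (all of step 1 and all of step 2 and value of joint start below 0.0015 m and velocity of joint dial between -0.05 and 0.05 rad/s); the robot touches nothing.
It fails at once if a tube is dropped (moves faster than 0.35 m/s with no finger on it) ((contact force between the fingers and thick_tube below 0.01 N and linear speed of thick_tube above 0.35 m/s) or (contact force between the fingers and slim_tube below 0.01 N and linear speed of slim_tube above 0.35 m/s)).
It fails at once if start is pressed (more than 4.5 mm) before both tubes are in place and the dial is set (value of joint start above 0.0045 m and not (x of thick_tube in the frame of valley_wide between -0.003 and 0.003 m and y of thick_tube in the frame of valley_wide between -0.01 and 0.01 m and z of thick_tube in the frame of valley_wide between 0.0135 and 0.0185 m and angle between the x axis of thick_tube and the y axis of valley_wide, either way round below 0.08 rad and x of slim_tube in the frame of valley_narrow between -0.003 and 0.003 m and y of slim_tube in the frame of valley_narrow between -0.01 and 0.01 m and z of slim_tube in the frame of valley_narrow between 0.0125 and 0.0175 m and angle between the x axis of slim_tube and the y axis of valley_narrow, either way round below 0.08 rad and value of joint dial between 1.37 and 1.77 rad)).
It fails at once if the amber jar is moved more than 25 mm or tipped (distance of jar from where it was at the start of the episode above 0.025 m or angle between jar's own z axis and vertical above 0.3 rad).
It fails at once if the pill bottle is moved more than 25 mm or tipped (distance of pill_bottle from where it was at the start of the episode above 0.025 m or angle between pill_bottle's own z axis and vertical above 0.3 rad).
It fails at once if the carton is moved more than 25 mm or tipped (distance of carton from where it was at the start of the episode above 0.025 m or angle between carton's own z axis and vertical above 0.3 rad).
It also fails if it takes over 72 s, if anything falls off the work surface, if the arm or the gripper's body presses on something with over 40 N, if the wrist force passes 120 N, or if a joint passes its speed limit or range.

## Working session

There is one attempt and no reset: what is moved stays moved. The work goes in short steps, Python scripts to look and compute and a shell command to move; the robot and the scene stay as the last step left them, time stands still between calls to the robot, and variables do not carry over. Pictures are saved under pics/ and viewed, about 8 in all and at most 12, crops included, and the job is handed in when it is done.

```bash
mkdir -p pics; ls
python3 - <<'E'
from workcell import read_state, eyes, robot
import cv2,numpy as np
s=read_state();print(s)
for n in("scene","side"):
    p,d=eyes.grab_frame(n);cv2.imwrite(f"pics/{n}0.png",p[:,:,::-1]);np.save(f"pics/{n}_d.npy",d)
    c=eyes.calibration(n);print(n,c)
    for q in("mixer","carrier","thick_tube","slim_tube","dial","start","jar","pill_bottle","carton"):
        for r in eyes.cut_out(q,n)[:3]:
            ys,xs=np.nonzero(r["region"])
            u,v=map(int,r["centre"]);print(q,round(r["conf"],2),(u,v),len(xs),end=" ")
            z=d[r["region"]];ok=z>0
            P=np.stack([(xs[ok]-c["cx"])/c["fx"]*z[ok],(ys[ok]-c["cy"])/c["fy"]*z[ok],z[ok],np.ones(ok.sum())])
            W=(np.array(c["extrinsics"])@P)[:3]
            print(np.round(np.median(W,1),3),np.round(W.max(1),3))
E
```

```text
pics
{'time': 0.0, 'qpos': array([ 6.32039790e+01,  1.51668143e+01,  9.19820757e+01,  5.48833400e-04,
        7.29786598e+01, -2.11458298e+00]), 'joint_vel': array([-0.07635413,  0.12426077,  0.0121489 , -0.17953149, -0.01823672,
        0.07912814]), 'effort': array([ 1.78579732e-03, -5.02119756e+01, -3.56872308e+01,  7.28129572e-02,
        2.96358077e-02, -1.54754393e-04]), 'ee_pos': array([0.28153603, 0.61268294, 0.23740785]), 'tool_rot': array([[-9.08642284e-01,  4.17574157e-01, -1.01176403e-03],
       [ 4.17575372e-01,  9.08640125e-01, -1.98298072e-03],
       [ 9.12878904e-05, -2.22430787e-03, -9.99997522e-01]]), 'contact_force': array([-0.00563083, -0.1118422 ,  0.53244452]), 'moment': array([-0.00832583,  0.02529849,  0.00550491]), 'grip_width': 0.9981072420703747}
scene {'fx': 437.1126502354967, 'fy': 437.1126502354967, 'cx': 316.5559480629918, 'cy': 240.26301772209638, 'extrinsics': array([[-0.14964998,  0.74119844, -0.65439266,  1.040814  ],
       [ 0.98860123,  0.12321766, -0.08651597, -0.08109545],
       [ 0.01650723, -0.6598805 , -0.75118922,  0.70576552],
       [ 
[... 1722 characters left out ...]
_tube 0.63 (517, 383) 1677 [ 0.689 -0.498  0.026] [ 0.753 -0.452  0.036]
slim_tube 0.71 (345, 317) 644 [ 0.508 -0.285  0.038] [ 0.572 -0.257  0.044]
dial 0.69 (301, 198) 451 [0.549 0.027 0.084] [0.606 0.11  0.107]
start 0.62 (291, 189) 8219 [0.558 0.093 0.057] [0.72  0.433 0.107]
jar 0.83 (419, 242) 1140 [ 0.729 -0.149  0.046] [ 0.83  -0.019  0.073]
jar 0.7 (301, 195) 445 [0.549 0.027 0.085] [0.593 0.108 0.107]
pill_bottle 0.96 (435, 304) 834 [ 0.662 -0.312  0.046] [ 0.714 -0.235  0.082]
carton 0.64 (426, 441) 5140 [ 0.507 -0.537  0.045] [ 0.597 -0.462  0.049]
carton 0.5 (292, 191) 8185 [0.558 0.094 0.057] [0.724 0.439 0.107]
carton 0.43 (302, 194) 391 [0.549 0.026 0.086] [0.585 0.106 0.107]
```

View pics/scene0.png

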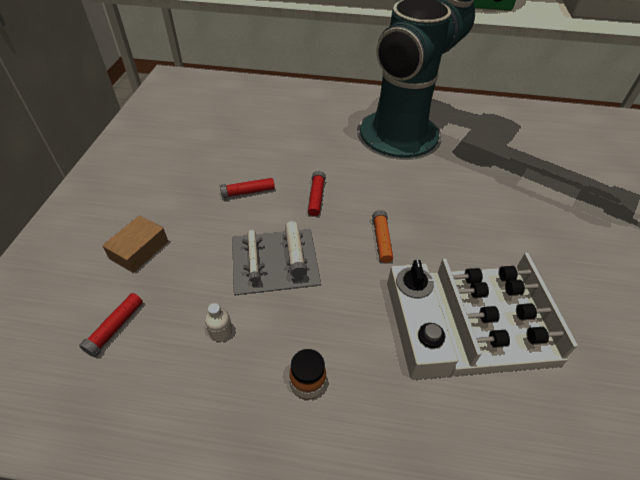

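View pics/side0.png

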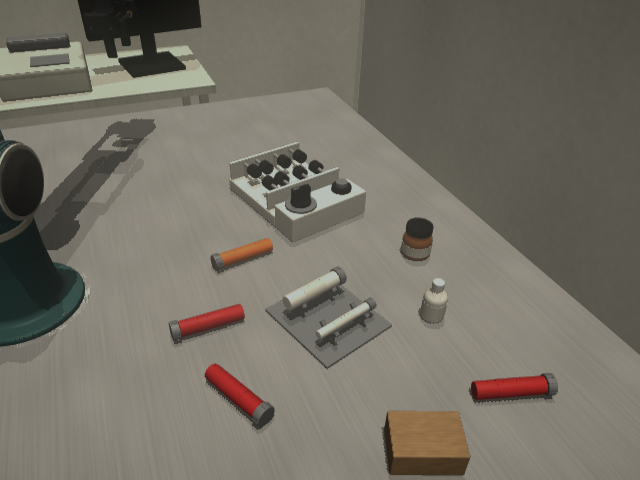

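Scene view: the white thick tube lies in the carrier at about (295,247), cap towards +x, and the slim tube at (254,256). The look-alikes are red at (247,188), (317,194) and (112,323), and orange at (383,237). I choose the white tube in the carrier. The mixer is at (480,320), with its dial at (417,278) and button at (432,335).

```bash
cat > h.py <<'E'
from workcell import read_state, eyes, robot
import cv2,numpy as np
def cloud(n,save=None):
    c=eyes.calibration(n);p,d=eyes.grab_frame(n)
    if save: cv2.imwrite(save,p[:,:,::-1])
    v,u=np.mgrid[:480,:640];ok=d>0
    P=np.stack([(u-c["cx"])/c["fx"]*d,(v-c["cy"])/c["fy"]*d,d,np.ones_like(d)],-1)@np.array(c["extrinsics"]).T
    W=P[...,:3];W[~ok]=np.nan
    return p,W,c
def proj(c,X):
    q=np.linalg.inv(np.array(c["extrinsics"]))@np.append(X,1)
    return c["fx"]*q[0]/q[2]+c["cx"],c["fy"]*q[1]/q[2]+c["cy"]
def line(Q):
    m=Q.mean(0);a=np.linalg.svd(Q-m,full_matrices=0)[2][0];a*=np.sign(a[np.abs(a).argmax()]);t=(Q-m)@a
    lo,hi=np.percentile(t,[.5,99.5]);return m+a*(lo+hi)/2,a,hi-lo
E
python3 - <<'E'
from h import *
np.set_printoptions(precision=4,suppress=True)
for n in("scene","side"):
    p,W,c=cloud(n)
    X,Y,Z=W[...,0],W[...,1],W[...,2]
    box=lambda a,b,c_,d,e,f:(X>a)&(X<b)&(Y>c_)&(Y<d)&(Z>e)&(Z<f)
    print(n)
    for nm,m in(("panel",box(.45,.8,-.02,.11,.054,.065)),("walls",box(.45,.85,.095,.36,.068,.08))):
        k=cv2.morphologyEx(m.astype(np.uint8),cv2.MORPH_OPEN,np.ones((2,2)))
        Q=W[k>0][:,:2].astype(np.float32);r=cv2.minAreaRect(Q*1000);print(nm,len(Q),np.round(r[0],1),np.round(r[1],1),round(r[2],2))
    m=box(.4,.6,-.35,-.12,.022,.07)
    br=p.astype(int).min(-1)
    nl,lab,st,ce=cv2.connectedComponentsWithStats(m.astype(np.uint8))
    for i in range(1,nl):
        if st[i,4]>150:
            Q=W[lab==i];mm,a,L=line(Q[:,:2]);print("tube",st[i,4],mm,np.degrees(np.arctan2(a[1],a[0])),L,"zmax",np.percentile(Q[:,2],98))
    m=box(.4,.65,-.38,-.1,.003,.009)
    r=cv2.minAreaRect((W[m][:,:2]*1000).astype(np.float32));print("carrier",np.round(r[0],1),np.round(r[1],1),round(r[2],2))
    Q=W[box(.5,.65,-.01,.1,.09,.11)];mm,a,L=line(Q[:,:2]);print("dial",len(Q),mm,np.degrees(np.arctan2(a[1],a[0])),L)
    Q=W[box(.62,.72,.02,.11,.078,.09)];print("btn",len(Q),np.median(Q,0))
    Q=W[box(.6,.85,-.4,-.05,.03,.09)];print("jarish",len(Q))
p,W,c=cloud("scene")
cv2.imwrite("pics/crop.png",cv2.resize(p[150:350,200:600,::-1],(800,400),interpolation=2))
E
```

```text
scene
panel 2729 [575.6  34. ] [112.4 243.9] 68.84
walls 2458 [539.9 211.4] [210.2 252.1] 22.29
tube 857 [ 0.4893 -0.1988] 17.50661468438043 0.12315269333047929 zmax 0.055563437141267255
tube 579 [ 0.5129 -0.2779] 16.940268362470345 0.12349214206508485 zmax 0.04120876428261528
carrier [ 521.8 -239.5] [279.2 241.7] 89.34
dial 211 [0.5533 0.0337] 12.171661119697562 0.04097820162601917
btn 207 [0.6597 0.0618 0.0817]
jarish 1915
side
panel 1208 [633.1  53.9] [265.1  97.1] 9.04
walls 1035 [621.2 247.7] [328.3 181.3] 37.46
tube 1158 [ 0.4873 -0.2069] 16.065337362400196 0.1234664380909881 zmax 0.056107829352377896
tube 816 [ 0.511  -0.2833] 16.81262461275378 0.12314115909421401 zmax 0.041619632563974336
carrier [ 524.5 -241. ] [245.9 276.4] 1.46
dial 177 [0.5506 0.0296] 8.211951071806604 0.04322843430467097
btn 75 [0.655  0.0566 0.0822]
jarish 1441
```

View pics/crop.png

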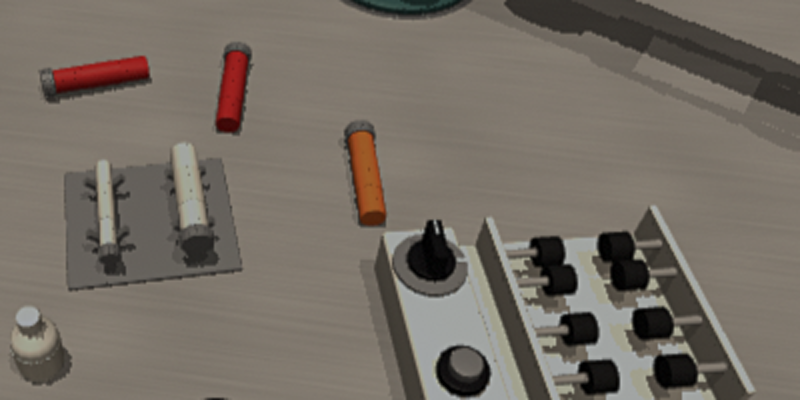

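The crop confirms the choice: white tubes in the carrier, with the thick one nearer the mixer. Mixer yaw is about 15° and both tubes lie at about 17°. I'll go over the mixer first for a wrist look.

```bash
python3 -m inch '[[[-44,-27,-20],0.12],[[-88,-54,-40],0.24],[[-131,-80,-60],0.36],[[-175,-107,-80],0.48],[[-219,-134,-93],0.6],[[-262,-161,-93],0.72],[[-300,-184,-93],0.84],[[-330,-202,-93],0.878]]'
python3 - <<'E'
from h import *
np.set_printoptions(precision=4,suppress=True)
s=read_state();R=s["tool_rot"];print(s["ee_pos"],R,s["qpos"])
E=np.array(eyes.calibration("wrist")["extrinsics"])
print("cam in tool",R.T@(E[:3,3]-s["ee_pos"]),R.T@E[:3,:3])
E
```

```text
time: 1.95
ee_pos: [0.4967, 0.2926, 0.3327]
tool_rot: [[-0.256, 0.967, 0.002], [0.967, 0.256, 0.001], [0.0, 0.002, -1.0]]
contact_force: [1.3, 0.3, 0.4]
grip_width: 0.999
[0.4967 0.2926 0.3327] [[-0.256   0.9667  0.0016]
 [ 0.9667  0.256   0.0009]
 [ 0.0004  0.0017 -1.    ]] [28.0237  1.843  97.2238  0.0011 80.8307 13.1908]
cam in tool [ 0.0825 -0.0009 -0.1459] [[-0.0001 -0.9484 -0.3171]
 [ 1.     -0.0004  0.0008]
 [-0.0009 -0.3171  0.9484]]
```

```bash
python3 -m inch '[[[-30,12,0],0],[[-60,24,0],0],[[-90,36,0],0],[[-102,40,0],0],[[-102,40,0],0],[[-102,40,0],0],[[-102,40,0],0],[[-102,40,0],0]]'
python3 - <<'E'
from h import *
np.set_printoptions(precision=4,suppress=True)
s=read_state();print(s["ee_pos"])
p,W,c=cloud("wrist","pics/w1.png");np.save("W1.npy",W)
X,Y,Z=W[...,0],W[...,1],W[...,2]
for nm,e,f in(("panel",.056,.064),("walls",.071,.077)):
    m=((Z>e)&(Z<f)).astype(np.uint8);nl,lab,st,ce=cv2.connectedComponentsWithStats(m)
    for i in range(1,nl):
        if st[i,4]>400:
            Q=W[lab==i][:,:2];r=cv2.minAreaRect((Q*1000).astype(np.float32));print(nm,st[i,4],np.round(r[0],1),np.round(r[1],1),round(r[2],2),np.median(W[lab==i][:,2]))
for q in("dial","start","mixer"):
    for r in eyes.cut_out(q,"wrist")[:2]: print(q,r["conf"],r["centre"],r["region"].sum(),np.nanmedian(W[r["region"]],0))
E
```

```text
time: 2.75
ee_pos: [0.5609, 0.2055, 0.3328]
tool_rot: [[-0.258, 0.966, 0.002], [0.966, 0.258, 0.001], [0.001, 0.002, -1.0]]
contact_force: [-0.7, 0.4, -0.4]
grip_width: 1.004
[0.5609 0.2055 0.3328]
panel 4766 [603.7  47.6] [199.8  70.2] 13.75 0.06020784457101469
walls 1491 [549.1 264.9] [194.3   8.1] 14.13 0.07390699770789166
walls 402 [532.6 212.4] [22.8 22.2] 14.3 0.0748241162523395
walls 1112 [587.7 110.2] [195.    8.6] 14.0 0.07400273230794688
walls 434 [656.7  60.8] [42.3 42.2] 68.37 0.07240141272656295
dial 0.68 [214.0, 447.8] 2724 [ 0.5065 -0.2644  0.0066]
start 0.8 [364.5, 325.6] 409 [0.6555 0.0632 0.082 ]
mixer 0.97 [320.6, 225.9] 35651 [0.576  0.1573 0.0515]
mixer 0.53 [376.7, 434.6] 1723 [ 0.7338 -0.1191  0.0657]
```

View pics/w1.png

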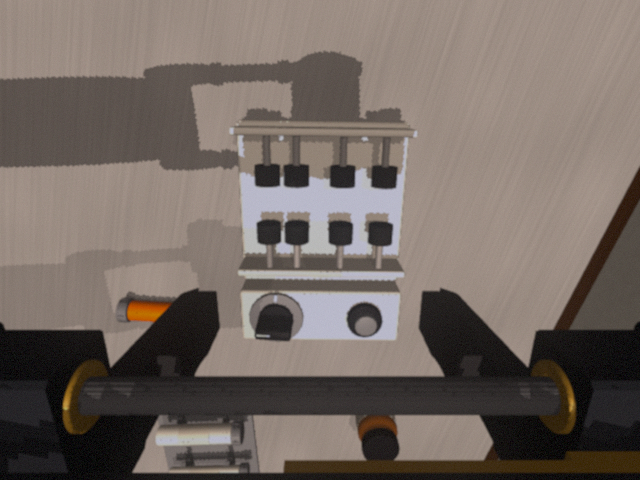

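The wrist view shows the mixer's deck at rows 125–340. The narrow valley is between columns 267 and 296 and the wide one between 342 and 384. The dial is at (273,318) and the button at (364,320). Walls and panel agree: origin (0.5684, 0.1878), yaw 14.0°. Next is a look over the carrier.

```bash
python3 -m inch '[[[-37,-16,0],0.13],[[-74,-32,0],0.26],[[-111,-48,0],0.39],[[-148,-64,0],0.52],[[-185,-80,0],0.65],[[-222,-96,0],0.78],[[-259,-112,0],0.91],[[-296,-128,0],1.04]]' 0.15
python3 - <<'E'
from h import *
s=read_state();R=s["tool_rot"];d=np.array([.495,-.24,.23])-s["ee_pos"];print(R.T@d*1000,np.degrees(np.arctan2(R[1,1],R[0,1])))
E
```

```text
time: 3.75
ee_pos: [0.5132, -0.1153, 0.3326]
tool_rot: [[0.707, 0.707, 0.002], [0.707, -0.707, 0.001], [0.002, 0.001, -1.0]]
contact_force: [-0.0, -0.1, 0.3]
grip_width: 0.575
[-101.25724235   75.16354035  102.49452999] -44.97796746270222
```

```bash
python3 -m inch '[[[-25,19,25],0.12],[[-50,38,50],0.24],[[-75,56,75],0.36],[[-101,75,102],0.48],[[-101,75,102],0.49],[[-101,75,102],0.49],[[-101,75,102],0.49],[[-101,75,102],0.49]]'
cat > tubes.py <<'E'
from h import *
np.set_printoptions(precision=4,suppress=True)
s=read_state();R=s["tool_rot"]
p,W,c=cloud("wrist","pics/w2.png")
X,Y,Z=W[...,0],W[...,1],W[...,2]
m=(X>.38)&(X<.64)&(Y>-.36)&(Y<-.13)&(p.min(-1)>110)
for zlo,tag in((.030,"slim/thick"),):
    nl,lab,st,ce=cv2.connectedComponentsWithStats((m&(Z>zlo)).astype(np.uint8))
    for i in range(1,nl):
        if st[i,4]>300:
            Q=W[lab==i];mm,a,L=line(Q[:,:2]);n=np.array([-a[1],a[0]]);w=np.ptp(np.percentile((Q[:,:2]-mm)@n,[1,99]))
            off=np.mean(np.percentile((Q[:,:2]-mm)@n,[1,99]));mm=mm+n*off
            print("body",st[i,4],ce[i],"mid",mm,"deg",np.degrees(np.arctan2(a[1],a[0])),"L",L,"w",w,"ztop",np.percentile(Q[:,2],97))
            print("  tool-frame shift",R.T@(np.append(mm,0)-s["ee_pos"])*1000)
m=(Z>.03)&(X>.38)&(X<.64)&(Y>-.36)&(Y<-.13)
nl,lab,st,ce=cv2.connectedComponentsWithStats(m.astype(np.uint8))
for i in range(1,nl):
    if st[i,4]>300:
        Q=W[lab==i];mm,a,L=line(Q[:,:2]);print("all",mm,"L",L,"mid body",mm-a*.007)
print(s["ee_pos"],np.degrees(np.arctan2(R[1,1],R[0,1])))
E
python3 tubes.py
```

```text
time: 4.55
ee_pos: [0.4962, -0.2391, 0.2321]
tool_rot: [[0.956, 0.293, 0.005], [0.293, -0.956, -0.0], [0.005, 0.002, -1.0]]
contact_force: [-0.4, 0.2, -0.5]
grip_width: 0.577
body 1271 [365.299 199.878] mid [ 0.511  -0.2803] deg 17.06550746746722 L 0.12190838636330947 w 0.013891259724418101 ztop 0.04141667541108313
  tool-frame shift [  1.0395  43.3335 232.1968]
body 1689 [272.0201 194.8046] mid [ 0.4867 -0.2015] deg 15.427980673084633 L 0.1222120493273046 w 0.02006549616162692 ztop 0.05635425933453723
  tool-frame shift [  0.9379 -39.1081 232.0669]
all [ 0.4875 -0.2006] L 0.12237855435411008 mid body [ 0.4808 -0.2027]
all [ 0.5116 -0.2797] L 0.1219302122947038 mid body [ 0.5049 -0.2819]
all [ 0.5151 -0.233 ] L 0.1562988283191894 mid body [ 0.5172 -0.2396]
[ 0.4962 -0.2391  0.2321] -72.93539455034878
```

View pics/w2.png

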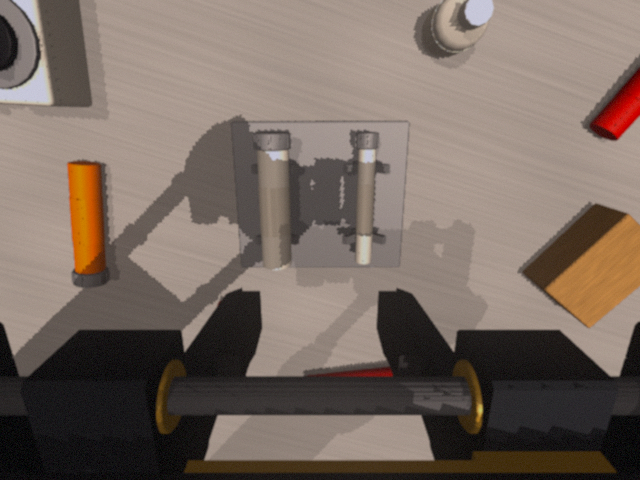

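Wrist view: the thick tube is at (274,200) and the slim at (366,198), caps at the top (+x), and nothing obstructs the fingers. I'll descend on the thick tube.

```bash
python3 -m inch '[[[-3,-20,0],0],[[-5,-40,20],0],[[-5,-40,55],0],[[-5,-40,90],0],[[-5,-40,120],0],[[-5,-40,140],0],[[-5,-40,155],0],[[-5,-40,155],0]]' 0.15 15; python3 -m inch '[[[0,0,10],0],[[0,0,20],0],[[0,0,28],0],[[0,0,31],0],[[0,0,31],0],[[0,0,31],0],[[0,0,31],0],[[0,0,31],0]]'
```

```text
time: 5.4
ee_pos: [0.4792, -0.2009, 0.0754]
tool_rot: [[0.956, 0.295, 0.002], [0.295, -0.956, 0.001], [0.002, -0.001, -1.0]]
contact_force: [-0.1, 0.2, -0.4]
grip_width: 0.578
time: 6.2
ee_pos: [0.4795, -0.2011, 0.0448]
tool_rot: [[0.956, 0.295, 0.002], [0.295, -0.956, 0.001], [0.003, -0.0, -1.0]]
contact_force: [-0.7, 0.0, 0.1]
grip_width: 0.573
```

```bash
python3 -m inch '[[[0,0,0],0],[[0,0,0],0],[[0,0,0],0],[[0,0,0],0],[[0,0,0],0],[[0,0,0],0],[[0,0,0],0],[[0,0,0],0]]' -1 15; python3 -m inch '[[[0,0,-5],0],[[0,0,-15],0],[[0,0,-30],0],[[0,0,-50],0],[[0,0,-75],0],[[0,0,-100],0],[[0,0,-120],0],[[0,0,-130],0]]'
python3 - <<'E'
from h import *
s=read_state();R=s["tool_rot"];d=np.array([.6121,.1987,.18])-s["ee_pos"];print(s["grip_width"]*88,R.T@d*1000,np.degrees(np.arctan2(R[1,1],R[0,1])))
E
```

```text
time: 7.0
ee_pos: [0.4799, -0.2014, 0.045]
tool_rot: [[0.956, 0.295, 0.003], [0.295, -0.956, 0.0], [0.003, 0.0, -1.0]]
contact_force: [1.1, -2.1, 1.1]
grip_width: 0.283
time: 7.8
ee_pos: [0.4804, -0.2016, 0.1778]
tool_rot: [[0.955, 0.295, 0.006], [0.295, -0.955, -0.001], [0.006, 0.002, -1.0]]
contact_force: [-0.2, -0.1, -1.1]
grip_width: 0.281
24.687263613551618 [ 243.9813204  -343.59709817   -1.68486857] -72.8372700851932
```

```bash
python3 -m inch '[[[10,-14,-2],-0.06],[[30,-43,-2],-0.18],[[51,-72,-2],-0.31],[[71,-100,-2],-0.44],[[92,-129,-2],-0.57],[[112,-158,-2],-0.7],[[132,-186,-2],-0.82],[[152,-214,-2],-0.94]]'
python3 - <<'E'
from h import *
s=read_state();R=s["tool_rot"];d=np.array([.6121,.1987,.17])-s["ee_pos"];print(s["grip_width"]*88,R.T@d*1000,"roll",np.arctan2(R[1,1],R[0,1])-np.radians(14))
E
```

```text
time: 8.6
ee_pos: [0.562, 0.0493, 0.1796]
tool_rot: [[0.32, 0.947, 0.005], [0.947, -0.32, -0.0], [0.001, 0.004, -1.0]]
contact_force: [0.3, -0.8, -0.7]
grip_width: 0.277
24.35016461513712 [157.54422977  -0.39319802   9.80964265] roll -0.5704644778233061
```

```bash
python3 -m inch '[[[25,0,0],-0.1],[[55,0,0],-0.21],[[90,0,3],-0.33],[[120,0,6],-0.45],[[145,0,10],-0.54],[[157,0,10],-0.57],[[157,0,10],-0.57],[[157,0,10],-0.57]]'
cat > held.py <<'E'
import sys
from h import *
np.set_printoptions(precision=4,suppress=True)
s=read_state();R=s["tool_rot"];print("ee",s["ee_pos"],"yaw",np.degrees(np.arctan2(R[1,1],R[0,1])))
for n in("wrist","scene","side"):
    p,W,c=cloud(n,f"pics/{sys.argv[1]}_{n}.png")
    T=(W-s["ee_pos"])@R      # tool frame
    m=(np.abs(T[...,1])<.022)&(np.abs(T[...,0])<.11)&(T[...,2]>-.02)&(T[...,2]<.03)
    if m.sum()<50: print(n,"few",m.sum());continue
    Q=T[m]; x=Q[:,0]; lo,hi=np.percentile(x,[.5,99.5]); print(n,m.sum(),"tool x range mm",lo*1e3,hi*1e3)
    for a,b in((-.08,-.03),(.02,.05),(.05,.09)):
        k=(x>a)&(x<b)
        if k.sum()>20: print("   seg",a,b,"y lo/hi",np.percentile(Q[k,1],[2,98])*1e3,"ztop(tool)",np.percentile(Q[k,2],3)*1e3)
E
python3 held.py h1
```

```text
time: 9.4
ee_pos: [0.6118, 0.1974, 0.1696]
tool_rot: [[-0.24, 0.971, 0.004], [0.971, 0.24, -0.001], [-0.002, 0.003, -1.0]]
contact_force: [0.5, 0.4, -0.5]
grip_width: 0.278
ee [0.6118 0.1974 0.1696] yaw 13.907433280961747
wrist 17156 tool x range mm -51.93537898743886 69.67558852146138
   seg -0.08 -0.03 y lo/hi [-14.4719  12.3039] ztop(tool) -9.58252468754935
   seg 0.02 0.05 y lo/hi [-13.8027  11.6986] ztop(tool) -9.06010132349267
   seg 0.05 0.09 y lo/hi [-16.3848  14.238 ] ztop(tool) -11.25772243359807
scene 944 tool x range mm -54.464707014611 35.24517202558402
   seg -0.08 -0.03 y lo/hi [-8.9204 14.5727] ztop(tool) -9.632139845474722
   seg 0.02 0.05 y lo/hi [ 6.4002 14.8066] ztop(tool) -5.269700943053731
side 535 tool x range mm -57.97203298687976 67.76980012954664
   seg -0.08 -0.03 y lo/hi [-15.7713  10.4842] ztop(tool) -9.729217778821914
   seg 0.02 0.05 y lo/hi [-16.1663  -6.0429] ztop(tool) -7.252318867101967
   seg 0.05 0.09 y lo/hi [-18.3903   2.7819] ztop(tool) -12.233075745641804
```

The tube is held well: aligned in yaw, centred endways to within 1 mm, axis about 5 mm below the TCP. Lowering into the wide valley.

```bash
python3 -m inch '[[[1,1,15],0],[[1,1,35],0],[[1,1,55],0],[[1,1,68],0],[[1,1,75],0],[[1,1,78],0],[[1,1,80],0],[[1,1,81],0]]'; python3 -m inch '[[[0,0,0],0],[[0,0,1],0],[[0,0,2],0],[[0,0,3],0],[[0,0,4],0],[[0,0,4],0],[[0,0,4],0],[[0,0,4],0]]'
```

```text
time: 10.35
ee_pos: [0.6138, 0.1981, 0.0897]
tool_rot: [[-0.24, 0.971, 0.006], [0.971, 0.24, -0.0], [-0.002, 0.006, -1.0]]
contact_force: [0.2, 0.1, -1.1]
grip_width: 0.281
time: 11.15
ee_pos: [0.6138, 0.1982, 0.0857]
tool_rot: [[-0.24, 0.971, 0.006], [0.971, 0.24, -0.0], [-0.002, 0.006, -1.0]]
contact_force: [0.8, -0.4, 0.3]
grip_width: 0.282
```

```bash
python3 -m inch '[[[0,0,0.5],0],[[0,0,1],0],[[0,0,1.5],0],[[0,0,2],0],[[0,0,2.5],0],[[0,0,2.5],0],[[0,0,2.5],0],[[0,0,2.5],0]]'; python3 -m inch '[[[0,0,0.5],0],[[0,0,1],0],[[0,0,1],0],[[0,0,1],0],[[0,0,1],0],[[0,0,1],0],[[0,0,1],0],[[0,0,1],0]]'
```

```text
time: 11.95
ee_pos: [0.6138, 0.1981, 0.0836]
tool_rot: [[-0.24, 0.971, 0.006], [0.971, 0.24, -0.0], [-0.002, 0.006, -1.0]]
contact_force: [-1.7, -0.6, 4.4]
grip_width: 0.282
time: 12.75
ee_pos: [0.6138, 0.1981, 0.0835]
tool_rot: [[-0.24, 0.971, 0.006], [0.971, 0.24, -0.0], [-0.002, 0.006, -1.0]]
contact_force: [-3.0, -1.6, 7.4]
grip_width: 0.277
```

```bash
python3 -m inch '[[[0,-0.5,-0.5],0],[[0,-0.5,-0.5],0],[[0,-0.5,-0.5],0],[[0,-0.5,-0.5],0],[[0,-0.5,-0.5],0],[[0,-0.5,-0.5],0],[[0,-0.5,-0.5],0],[[0,-0.5,-0.5],0]]' - 3; python3 -m inch '[[[0,0,0],0],[[0,0,0],0],[[0,0,0],0],[[0,0,0],0],[[0,0,0],0],[[0,0,0],0],[[0,0,0],0],[[0,0,0],0]]' 0.15; python3 -m inch '[[[0,0,-10],0],[[0,0,-25],0],[[0,0,-45],0],[[0,0,-70],0],[[0,0,-100],0],[[0,0,-130],0],[[0,0,-150],0],[[0,0,-150],0]]'
cat > valley.py <<'E'
from h import *
np.set_printoptions(precision=1,suppress=True)
s=read_state();R=s["tool_rot"];print("ee",s["ee_pos"]*1e3,"yaw",np.degrees(np.arctan2(R[1,1],R[0,1])))
a=np.radians(14);M=np.array([[np.cos(a),-np.sin(a),0],[np.sin(a),np.cos(a),0],[0,0,1]]);O=np.array([.5684,.1878,0])
import sys
for n in("wrist","scene","side"):
    p,W,c=cloud(n,f"pics/{sys.argv[1]}_{n}.png")
    L=(W-O)@M*1e3
    for nm,x0,r,zt in(("wide",45,14,92),("narrow",-45,8,85)):
        m=(np.abs(L[...,0]-x0)<r+4)&(np.abs(L[...,1])<73)&(L[...,2]>zt-r)&(L[...,2]<zt+8)&(p.min(-1)>60)
        if m.sum()<60: continue
        Q=L[m];print(n,nm,m.sum(),"y range",np.percentile(Q[:,1],[.5,99.5]))
        for y0,y1 in((-55,-25),(-20,20),(25,55)):
            k=(Q[:,1]>y0)&(Q[:,1]<y1)
            if k.sum()>15: print("   ",y0,y1,"x",np.percentile(Q[k,0],[2,98])-x0,"ztop",np.percentile(Q[k,2],95))
E
python3 valley.py v1
```

```text
time: 13.55
ee_pos: [0.6134, 0.198, 0.084]
tool_rot: [[-0.24, 0.971, 0.006], [0.971, 0.24, -0.0], [-0.002, 0.006, -1.0]]
contact_force: [0.1, -0.0, -0.6]
grip_width: 0.292
time: 14.35
ee_pos: [0.6134, 0.198, 0.084]
tool_rot: [[-0.24, 0.971, 0.006], [0.971, 0.24, -0.0], [-0.002, 0.006, -1.0]]
contact_force: [-0.7, 0.3, 0.1]
grip_width: 0.578
time: 15.15
ee_pos: [0.6152, 0.1989, 0.2403]
tool_rot: [[-0.24, 0.971, 0.015], [0.971, 0.24, 0.002], [-0.001, 0.015, -1.0]]
contact_force: [0.1, -0.6, 0.5]
grip_width: 0.572
ee [615.2 198.9 240.3] yaw 13.863668472973613
wrist wide 4986 y range [-54.2  68. ]
    -55 -25 x [-12.7  13.5] ztop 92.29754556386683
    -20 20 x [-13.4  13.2] ztop 92.70726820950631
    25 55 x [-12.7  12.9] ztop 92.45507605593434
scene wide 1031 y range [-54.1  55.7]
    -55 -25 x [-8.2 15.4] ztop 92.12068966114207
    -20 20 x [-8.  16.1] ztop 93.00485987313846
    25 55 x [-6.8 15.4] ztop 92.17041953148016
side wide 410 y range [-57.4  68.2]
    -55 -25 x [-14.   10.9] ztop 92.46564461286533
    -20 20 x [-14.8   5.8] ztop 93.48942277638727
    25 55 x [-14.7   8.8] ztop 93.79432771377971
```

Run:
```python
from h import *
s=read_state();R=s["tool_rot"]
for n,t in(("via",[.6,-.1,.2325]),("slim",[.5049,-.2826,.15])):
    print(n,R.T@(np.array(t)-s["ee_pos"])*1000)
```

```text
via [-286.35928528  -83.08282859    1.22814544]
slim [-440.69675292 -219.58021135   83.33436068]
```

View pics/v1_wrist.png

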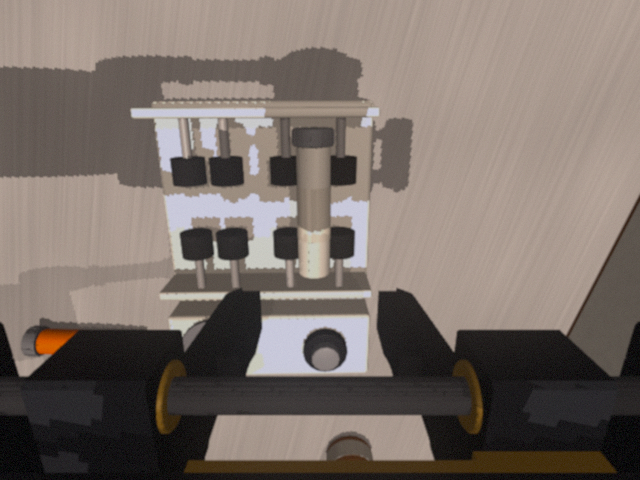

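Thick tube is settled: offset about 0, ends at -54 and 68 mm, top 92.4 mm. Back to the carrier for the slim one.

```bash
python3 -m inch '[[[-18,-9,0],0.06],[[-53,-26,0],0.19],[[-90,-45,0],0.32],[[-127,-63,0],0.45],[[-165,-82,0],0.58],[[-202,-101,0],0.71],[[-239,-119,0],0.84],[[-276,-138,0],0.97]]'
python3 - <<'E'
from h import *
s=read_state();R=s["tool_rot"];d=np.array([.5049,-.2826,.15])-s["ee_pos"];print(s["grip_width"]*88,R.T@d*1000,"roll",np.arctan2(R[1,1],R[0,1])-np.radians(-73))
E
```

```text
time: 16.1
ee_pos: [0.5424, -0.1043, 0.2312]
tool_rot: [[0.669, 0.743, 0.002], [0.743, -0.669, 0.0], [0.001, 0.001, -1.0]]
contact_force: [0.3, -0.7, 0.4]
grip_width: 0.58
51.024132354268765 [-157.67532042   91.34166053   81.11597475] roll 0.5408157499685002
```

```bash
python3 -m inch '[[[-30,17,10],0.12],[[-62,36,25],0.25],[[-95,55,42],0.38],[[-125,72,60],0.5],[[-150,87,76],0.54],[[-158,91,81],0.54],[[-158,91,81],0.54],[[-158,91,81],0.54]]'
sed -i 's/w2.png/w3.png/' tubes.py; python3 tubes.py
```

```text
time: 16.9
ee_pos: [0.5043, -0.2817, 0.1497]
tool_rot: [[0.956, 0.294, 0.001], [0.294, -0.956, 0.001], [0.001, -0.001, -1.0]]
contact_force: [-1.1, -0.5, 0.1]
grip_width: 0.573
body 1627 [319.6951 178.7468] mid [ 0.5366 -0.2724] deg 17.11109161530383 L 0.06932503547020677 w 0.014488036567752228 ztop 0.04159239183313913
  tool-frame shift [ 33.3819   0.6818 149.7329]
body 425 [320.9106 286.9812] mid [ 0.4633 -0.2968] deg -2.534330450316602 L 0.02456540548170753 w 0.014650067731626118 ztop 0.03966251599726758
  tool-frame shift [-43.8764   2.556  149.6169]
all [ 0.5116 -0.2796] L 0.12225000381204035 mid body [ 0.5049 -0.2817]
all [ 0.5235 -0.2757] L 0.15633414722067357 mid body [ 0.5256 -0.2823]
[ 0.5043 -0.2817  0.1497] -72.92491060795302
```

```bash
python3 -m inch '[[[0,0.5,20],0],[[0,0.5,45],0],[[0,0.5,70],0],[[0,0.5,90],0],[[0,0.5,102],0],[[0,0.5,109],0],[[0,0.5,111],0],[[0,0.5,111],0]]'; python3 -m inch '[[[0,0,0],0],[[0,0,0],0],[[0,0,0],0],[[0,0,0],0],[[0,0,0],0],[[0,0,0],0],[[0,0,0],0],[[0,0,0],0]]' -1 15
```

```text
time: 17.75
ee_pos: [0.5059, -0.282, 0.04]
tool_rot: [[0.956, 0.295, 0.003], [0.295, -0.956, 0.0], [0.003, 0.001, -1.0]]
contact_force: [-0.3, 0.5, -0.0]
grip_width: 0.578
time: 18.55
ee_pos: [0.5059, -0.282, 0.04]
tool_rot: [[0.956, 0.295, 0.003], [0.295, -0.956, 0.0], [0.003, 0.001, -1.0]]
contact_force: [-0.5, 0.3, 0.2]
grip_width: 0.004
```

The opening reads 0.004, so the slim tube isn't between the fingers. Looking.

Run:
```python
from h import *
p,W,c=cloud("wrist","pics/w4.png")
p2,W2,c2=cloud("side")
cv2.imwrite("pics/w4b.png",np.hstack([cv2.resize(p[100:460,120:520,::-1],(400,360)),cv2.resize(p2[240:420,240:440,::-1],(400,360),interpolation=2)]))
```

```text
(no output)
```

View pics/w4b.png

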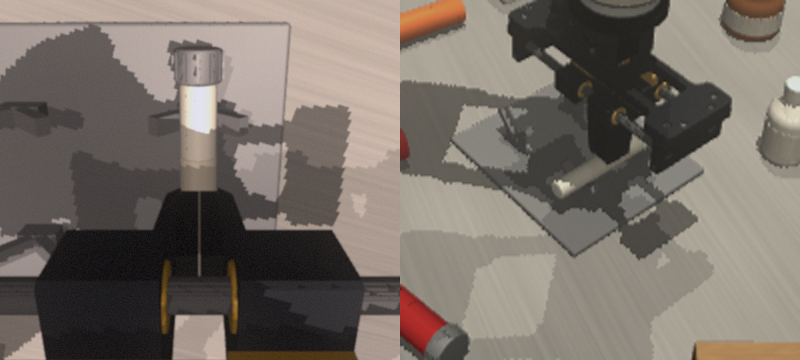

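Run:
```python
from h import *
np.set_printoptions(precision=1,suppress=True)
print(robot.tcp_to_tips,[a for a in dir(robot) if a[0]!='_'])
s=read_state();R=s["tool_rot"]
for n in("wrist","side","scene"):
    p,W,c=cloud(n);T=(W-s["ee_pos"])@R*1e3
    for lab,lim in(("fingers",(np.abs(T[...,1])<35)&(np.abs(T[...,0])<14)),):
        m=lim&(p.max(-1)<60)&(T[...,2]>-60);Q=T[m]
        print(n,lab,m.sum(),np.percentile(Q,[1,50,99],axis=0) if m.sum() else "")
        h=np.histogram(Q[:,2],bins=range(-60,45,5));print(h[0])
    m=(np.abs(T[...,1])<14)&(np.abs(T[...,0])<80)&(W[...,2]>.025)&(p.min(-1)>90);Q=W[m]
    if len(Q)>50:
        mm,a,L=line(Q[:,:2]);print("tube ",len(Q),mm*1e3,np.degrees(np.arctan2(a[1],a[0])),L*1e3,"top",np.percentile(Q[:,2],97)*1e3)
```

```text
0.025 ['Unreachable', 'hand_in', 'tcp_to_tips']
wrist fingers 5755 [[ -5.9 -14.6 -54.2]
 [  8.1  -0.3 -29.3]
 [ 10.1  14.5   0.2]]
[  48   82  515 1120  504  529  611  678  525  432  379  267   33    1
    0    0    0    0   30    1]
tube  5659 [ 533.3 -273.7] 18.139969291813728 77.1006607370742 top 41.77814791503505
side fingers 337 [[-12.7 -14.4 -47.9]
 [ -9.7  10.  -22.6]
 [  7.8  18.4  -0.5]]
[ 0  1  7 17 27 41 54 43 47 40 39 18  2  0  0  0  0  0  1  0]
tube  436 [ 486.8 -293.5] 19.688870929714124 109.63080202092223 top 425.57847968269107
scene fingers 421 [[-13.6 -33.4 -46.3]
 [  8.3  -1.8 -13.7]
 [ 12.2  23.4  36. ]]
[  0   1  21  37  31  24  26  29  36  21  24  19   2   0   0   0   0   0
 118  32]
tube  229 [ 506.7 -282.5] 20.759843361447718 133.19080282692622 top 423.0568555198461
```

The cameras show the fingertips at about tool z = 0–1 mm, not the stated 25 mm ahead. That explains the 24.7 mm reading on the thick tube, which was held above its equator, and the miss here. I'll use the observed geometry: open up and go about 25 mm lower, watching the force.

```bash
python3 -m inch '[[[0,0,-5],0],[[0,0,-5],0],[[0,0,-5],0],[[0,0,-5],0],[[0,0,-5],0],[[0,0,-5],0],[[0,0,-5],0],[[0,0,-5],0]]' 0.15 15;  python3 -m inch '[[[0,0,6],0],[[0,0,12],0],[[0,0,17],0],[[0,0,21],0],[[0,0,24],0],[[0,0,26],0],[[0,0,27],0],[[0,0,27],0]]'
```

```text
time: 19.6
ee_pos: [0.5059, -0.282, 0.045]
tool_rot: [[0.956, 0.295, 0.003], [0.295, -0.956, 0.0], [0.003, 0.001, -1.0]]
contact_force: [0.3, 0.4, 1.3]
grip_width: 0.575
time: 20.4
ee_pos: [0.5059, -0.282, 0.0179]
tool_rot: [[0.956, 0.295, 0.003], [0.295, -0.956, 0.0], [0.003, 0.001, -1.0]]
contact_force: [0.2, -0.1, -0.5]
grip_width: 0.577
```

Run:
```python
from h import *
np.set_printoptions(precision=1,suppress=True)
s=read_state();R=s["tool_rot"];print(s["ee_pos"],s["contact_force"],s["moment"])
p,W,c=cloud("wrist");T=(W-s["ee_pos"])@R*1e3
m=(p.min(-1)>90)&(np.abs(T[...,1])<14)&(np.abs(T[...,0])<80)&(W[...,2]>.025);Q=W[m];mm,a,L=line(Q[:,:2]);print(mm*1e3,np.degrees(np.arctan2(a[1],a[0])),L*1e3,"tool y",np.percentile(T[m][:,1],[2,98]))
p,W,c=cloud("side");T=(W-s["ee_pos"])@R*1e3
m=(np.abs(T[...,1])<50)&(np.abs(T[...,0])<14)&(p.max(-1)<60)&(T[...,2]>-60);print(np.histogram(W[m][:,2]*1e3,bins=range(-5,70,5)))
```

```text
[ 0.5 -0.3  0. ] [ 0.2 -0.1 -0.5] [-0.   0.2 -0. ]
[ 511.7 -280.1] 16.969217734896173 121.78228659166929 tool y [-9.3 10.8]
(array([ 0,  5, 29,  0, 11, 40, 60, 51, 66, 57, 59, 49, 32, 38]), array([-5,  0,  5, 10, 15, 20, 25, 30, 35, 40, 45, 50, 55, 60, 65]))
```

```bash
python3 -m inch '[[[0,0,1],0],[[0,0,3],0],[[0,0,3],0],[[0,0,3],0],[[0,0,3],0],[[0,0,3],0],[[0,0,3],0],[[0,0,3],0]]'; python3 -m inch '[[[0,0,0],0],[[0,0,0],0],[[0,0,0],0],[[0,0,0],0],[[0,0,0],0],[[0,0,0],0],[[0,0,0],0],[[0,0,0],0]]' -1 12
```

```text
time: 21.3
ee_pos: [0.5061, -0.2821, 0.0152]
tool_rot: [[0.956, 0.295, 0.003], [0.295, -0.956, -0.0], [0.003, 0.001, -1.0]]
contact_force: [-0.4, 0.3, -0.1]
grip_width: 0.58
time: 22.1
ee_pos: [0.506, -0.2817, 0.0151]
tool_rot: [[0.956, 0.295, 0.003], [0.295, -0.956, 0.001], [0.003, 0.0, -1.0]]
contact_force: [-0.6, 3.0, 1.5]
grip_width: 0.171
```

```bash
python3 -m inch '[[[0,0,-5],0],[[0,0,-15],0],[[0,0,-30],0],[[0,0,-55],0],[[0,0,-85],0],[[0,0,-110],0],[[0,0,-130],0],[[0,0,-135],0]]'
python3 - <<'E'
from h import *
s=read_state();R=s["tool_rot"];d=np.array([.5256,.1771,.15])-s["ee_pos"];print(s["grip_width"]*88,s["ee_pos"],R.T@d*1000,"roll",np.arctan2(R[1,1],R[0,1])-np.radians(14))
E
```

```text
time: 22.9
ee_pos: [0.5078, -0.2833, 0.155]
tool_rot: [[0.956, 0.295, 0.009], [0.295, -0.956, -0.004], [0.008, 0.006, -1.0]]
contact_force: [0.6, -0.1, 0.0]
grip_width: 0.174
15.342896715966948 [ 0.50777282 -0.28332455  0.15495163] [ 152.67795132 -434.75340678    3.46622985] roll -1.516051160824853
```

```bash
python3 -m inch '[[[6,-17,0],-0.06],[[17,-50,0],-0.18],[[29,-84,0],-0.3],[[41,-118,0],-0.42],[[53,-152,0],-0.54],[[65,-186,0],-0.66],[[77,-220,0],-0.78],[[89,-254,0],-0.9]]'
python3 - <<'E'
from h import *
s=read_state();R=s["tool_rot"];d=np.array([.5256,.1771,.15])-s["ee_pos"];print(s["grip_width"]*88,s["ee_pos"],R.T@d*1000,"roll",np.arctan2(R[1,1],R[0,1])-np.radians(14))
E
```

```text
time: 23.7
ee_pos: [0.5176, -0.0131, 0.154]
tool_rot: [[0.359, 0.933, 0.009], [0.933, -0.359, -0.004], [-0.0, 0.01, -1.0]]
contact_force: [-0.5, -0.0, 0.4]
grip_width: 0.177
15.567781217087663 [ 0.51757647 -0.01306877  0.15401845] [180.38848141 -60.771786     3.38727138] roll -0.6112768692964542
```

```bash
python3 -m inch '[[[32,-11,0],-0.11],[[65,-22,0],-0.22],[[98,-33,0],-0.33],[[130,-44,0],-0.44],[[160,-54,3],-0.55],[[178,-60,3],-0.61],[[180,-61,3],-0.61],[[180,-61,3],-0.61]]'
python3 held.py h2 | grep -v scene
python3 - <<'E'
from h import *
s=read_state();R=s["tool_rot"];d=np.array([.5256,.1771,.062])-s["ee_pos"];print(s["grip_width"]*88,R.T@d*1000)
E
```

```text
time: 24.5
ee_pos: [0.5249, 0.1768, 0.1501]
tool_rot: [[-0.24, 0.971, 0.009], [0.971, 0.24, -0.004], [-0.006, 0.008, -1.0]]
contact_force: [-0.1, 0.4, 0.8]
grip_width: 0.173
ee [0.5249 0.1768 0.1501] yaw 13.913024198650676
wrist 2840 tool x range mm -51.81989403695466 68.11908518254782
   seg -0.08 -0.03 y lo/hi [-8.655   7.0244] ztop(tool) -19.963504300647443
   seg 0.02 0.05 y lo/hi [-9.0148  6.9284] ztop(tool) -19.959219366818534
   seg 0.05 0.09 y lo/hi [-11.5226   9.4901] ztop(tool) -19.845124777216068
   seg -0.08 -0.03 y lo/hi [-4.8506  8.9454] ztop(tool) -19.496476101659837
side 149 tool x range mm -58.7626007480954 68.2540912792683
   seg -0.08 -0.03 y lo/hi [-9.5648  5.2972] ztop(tool) -19.497646008221352
   seg 0.05 0.09 y lo/hi [-12.2688  -3.6443] ztop(tool) -19.796565936048506
15.535727763437514 [1.82490182e+00 5.82522623e-02 8.82903572e+01]
```

```bash
python3 -m inch '[[[1.5,0,15],0],[[1.5,0,35],0],[[1.5,0,55],0],[[1.5,0,70],0],[[1.5,0,78],0],[[1.5,0,82],0],[[1.5,0,84],0],[[1.5,0,85],0]]'; python3 -m inch '[[[0,0,0.5],0],[[0,0,1],0],[[0,0,1.5],0],[[0,0,2],0],[[0,0,2.5],0],[[0,0,2.5],0],[[0,0,2.5],0],[[0,0,2.5],0]]'
```

```text
time: 25.45
ee_pos: [0.5261, 0.1769, 0.0657]
tool_rot: [[-0.239, 0.971, 0.01], [0.971, 0.239, -0.004], [-0.006, 0.009, -1.0]]
contact_force: [-0.7, -0.1, 0.7]
grip_width: 0.174
time: 26.25
ee_pos: [0.5262, 0.1769, 0.0633]
tool_rot: [[-0.239, 0.971, 0.01], [0.971, 0.239, -0.004], [-0.006, 0.009, -1.0]]
contact_force: [-0.4, -0.3, 0.7]
grip_width: 0.174
```

```bash
python3 -m inch '[[[0,0,0.5],0],[[0,0,1],0],[[0,0,1.5],0],[[0,0,2],0],[[0,0,2],0],[[0,0,2],0],[[0,0,2],0],[[0,0,2],0]]'
```

```text
time: 27.05
ee_pos: [0.5262, 0.1769, 0.0613]
tool_rot: [[-0.239, 0.971, 0.01], [0.971, 0.239, -0.004], [-0.006, 0.009, -1.0]]
contact_force: [0.5, -0.2, 0.5]
grip_width: 0.18
```

```bash
python3 -m inch '[[[0,0,0.5],0],[[0,0,1],0],[[0,0,1.5],0],[[0,0,1.5],0],[[0,0,1.5],0],[[0,0,1.5],0],[[0,0,1.5],0],[[0,0,1.5],0]]'
```

```text
time: 27.85
ee_pos: [0.5262, 0.1769, 0.0609]
tool_rot: [[-0.239, 0.971, 0.01], [0.971, 0.239, -0.004], [-0.006, 0.009, -1.0]]
contact_force: [-3.8, -1.9, 9.8]
grip_width: 0.172
```

Contact at the expected height. Relaxing, then releasing.

```bash
python3 -m inch '[[[0,-0.5,-0.4],0],[[0,-0.5,-0.4],0],[[0,-0.5,-0.4],0],[[0,-0.5,-0.4],0],[[0,-0.5,-0.4],0],[[0,-0.5,-0.4],0],[[0,-0.5,-0.4],0],[[0,-0.5,-0.4],0]]' - 3; python3 -m inch '[[[0,0,0],0],[[0,0,0],0],[[0,0,0],0],[[0,0,0],0],[[0,0,0],0],[[0,0,0],0],[[0,0,0],0],[[0,0,0],0]]' 0; python3 -m inch '[[[0,0,-10],0],[[0,0,-25],0],[[0,0,-45],0],[[0,0,-70],0],[[0,0,-100],0],[[0,0,-130],0],[[0,0,-150],0],[[0,0,-150],0]]'
python3 valley.py v2
python3 - <<'E'
from h import *
np.set_printoptions(precision=4,suppress=True)
s=read_state();R=s["tool_rot"]
for n in("wrist","scene","side"):
    p,W,c=cloud(n);X,Y,Z=W[...,0],W[...,1],W[...,2]
    m=(np.hypot(X-.5501,Y-.0338)<.03)&(Z>.092)&(Z<.112)&(p.max(-1)<230);Q=W[m]
    if len(Q)>30:
        mm,a,L=line(Q[:,:2]);print(n,"dial",len(Q),mm,"deg",np.degrees(np.arctan2(a[1],a[0])),L,"z",np.median(Q[:,2]))
d=np.array([.551,.034,.15])-s["ee_pos"];print(R.T@d*1000)
E
```

```text
time: 28.65
ee_pos: [0.5257, 0.1768, 0.0612]
tool_rot: [[-0.239, 0.971, 0.01], [0.971, 0.239, -0.004], [-0.006, 0.009, -1.0]]
contact_force: [-0.6, -1.0, -0.4]
grip_width: 0.178
time: 29.45
ee_pos: [0.5257, 0.1768, 0.0613]
tool_rot: [[-0.239, 0.971, 0.01], [0.971, 0.239, -0.004], [-0.006, 0.009, -1.0]]
contact_force: [-1.0, 0.4, -0.4]
grip_width: 0.501
time: 30.25
ee_pos: [0.5269, 0.1782, 0.2169]
tool_rot: [[-0.239, 0.971, 0.019], [0.971, 0.239, -0.001], [-0.006, 0.018, -1.0]]
contact_force: [0.5, -0.5, 0.0]
grip_width: 0.499
ee [526.9 178.2 216.9] yaw 13.822480424490449
wrist wide 5936 y range [-54.3  68.3]
    -55 -25 x [-13.5  11.7] ztop 92.35951161454985
    -20 20 x [-14.   11.5] ztop 92.73133897741212
    25 55 x [-13.6  11.8] ztop 92.46929463497248
wrist narrow 3298 y range [-54.9  67.4]
    -55 -25 x [-7.4  7.5] ztop 85.61592082695549
    -20 20 x [-7.7  7.4] ztop 86.04857436602359
    25 55 x [-7.6  7.5] ztop 85.7222681560957
scene wide 1126 y range [-54.2  68.5]
    -55 -25 x [-8.  15.2] ztop 92.67142017618745
    -20 20 x [-8.  15.9] ztop 92.86150881957691
    25 55 x [-6.6 15.6] ztop 92.54995305840862
scene narrow 484 y range [-55.   53.4]
    -55 -25 x [-4.7  9.7] ztop 85.78823532382134
    -20 20 x [-3.3 10.4] ztop 86.3745364039872
    25 55 x [-3.6 10.2] ztop 85.79009730203661
side wide 415 y range [-57.7  67.7]
    -55 -25 x [-14.5   9.2] ztop 92.81433917517249
    -20 20 x [-15.5   6.4] ztop 93.06486302166523
    25 55 x [-14.7   8.3] ztop 93.72670050813721
side narrow 239 y range [-58.7  67.3]
    -55 -25 x [-7.7  4.5] ztop 85.77943788533284
    -20 20 x [-8.7  3.7] ztop 86.92071527993753
    25 55 x [-8.9  6.3] ztop 86.99552550350597
scene dial 205 [0.5536 0.0337] deg 11.880594138905439 0.04111518140218461 z 0.10308415415951133
side dial 157 [0.5505 0.0299] deg 7.985252100000971 0.04210423284303429 z 0.10163605945997545
[-145.216    -8.1845   61.7089]
```

View pics/v2_wrist.png

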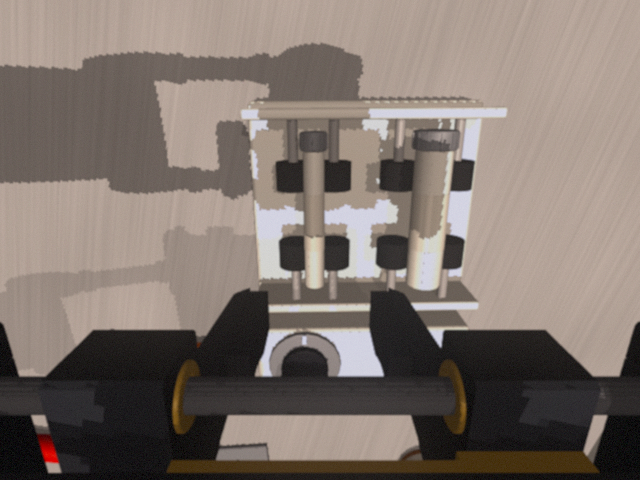

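Both tubes lie level and centred in their valleys (slim at col 315, thick at col 430; offsets under 1 mm, ends at about -55 and 68 mm). Now the dial angle, from the first overhead cloud.

```bash
python3 - <<'E'
from h import *
np.set_printoptions(precision=4,suppress=True)
W=np.load("W1.npy");p=cv2.imread("pics/w1.png");X,Y,Z=W[...,0],W[...,1],W[...,2]
m=(np.hypot(X-.5501,Y-.0338)<.035)&(Z>.100)&(Z<.110);Q=W[m];print(len(Q))
r=cv2.minAreaRect((Q[:,:2]*1000).astype(np.float32));print(r);mm,a,L=line(Q[:,:2]);print(mm,np.degrees(np.arctan2(a[1],a[0])),L,np.median(Q[:,2]))
E
python3 -m inch '[[[-18,0,0],-0.12],[[-36,-1,0],-0.25],[[-54,-2,0],-0.38],[[-72,-4,0],-0.51],[[-90,-5,0],-0.64],[[-108,-6,0],-0.77],[[-126,-7,0],-0.9],[[-145,-8,20],-1.03]]' -0.1 20
python3 - <<'E'
from h import *
s=read_state();R=s["tool_rot"];d=np.array([.551,.034,.13])-s["ee_pos"];print(R.T@d*1000,np.degrees(np.arctan2(R[1,1],R[0,1])))
E
```

```text
414
((550.3448486328125, 33.81285858154297), (41.738037109375, 14.649406433105469), 12.325326919555664)
[0.5503 0.0349] 10.765597227377922 0.04146171395042697 0.10384360279970611
time: 31.35
ee_pos: [0.5517, 0.0336, 0.1918]
tool_rot: [[-0.957, 0.29, 0.011], [0.29, 0.957, -0.005], [-0.012, -0.001, -1.0]]
contact_force: [0.7, -0.8, 0.2]
grip_width: 0.449
[ 1.54332448  0.25909859 61.74521382] 73.14514563636517
```

```bash
python3 -m inch '[[[0,0,15],-0.12],[[1,0,30],-0.25],[[1.5,0,45],-0.38],[[1.5,0,60],-0.5],[[1.5,0,62],-0.5],[[1.5,0,62],-0.5],[[1.5,0,62],-0.5],[[1.5,0,62],-0.5]]'
python3 - <<'E'
from h import *
np.set_printoptions(precision=1,suppress=True)
s=read_state();R=s["tool_rot"];d=np.array([.551,.034,.081])-s["ee_pos"];print(R.T@d*1000,np.degrees(np.arctan2(R[1,1],R[0,1])))
p,W,c=cloud("wrist","pics/d1.png");T=(W-s["ee_pos"])@R*1e3
m=(np.hypot(T[...,0],T[...,1])<30)&(W[...,2]>.099)&(W[...,2]<.108);Q=T[m];print(len(Q))
if len(Q)>20: print(cv2.minAreaRect(Q[:,:2].astype(np.float32)))
E
```

```text
time: 32.15
ee_pos: [0.5517, 0.0338, 0.1307]
tool_rot: [[-0.979, -0.203, 0.012], [-0.203, 0.979, -0.005], [-0.011, -0.007, -1.0]]
contact_force: [-0.5, 0.7, -0.4]
grip_width: 0.449
[ 1.2  0.7 49.6] 101.72574939539419
2032
((1.7000694274902344, 0.4611520767211914), (41.424861907958984, 13.965136528015137), 1.5513535737991333)
```

```bash
python3 -m inch '[[[1.5,1,10],0],[[1.5,1,20],0],[[1.5,1,30],0],[[1.5,1,38],0],[[1.5,1,44],0],[[1.5,1,48],0],[[1.5,1,49],0],[[1.5,1,49],0]]'; python3 -m inch '[[[0,0,0],0],[[0,0,0],0],[[0,0,0],0],[[0,0,0],0],[[0,0,0],0],[[0,0,0],0],[[0,0,0],0],[[0,0,0],0]]' -1 20
```

```text
time: 33.0
ee_pos: [0.5507, 0.0342, 0.0816]
tool_rot: [[-0.979, -0.203, 0.012], [-0.204, 0.979, -0.005], [-0.011, -0.007, -1.0]]
contact_force: [-0.5, 0.6, 1.4]
grip_width: 0.453
time: 33.8
ee_pos: [0.5509, 0.0341, 0.0819]
tool_rot: [[-0.979, -0.203, 0.013], [-0.204, 0.979, -0.005], [-0.012, -0.007, -1.0]]
contact_force: [-0.2, -1.9, 2.4]
grip_width: 0.156
```

```bash
python3 -m inch '[[[0,0,0],0.08],[[0,0,0],0.18],[[0,0,0],0.28],[[0,0,0],0.38],[[0,0,0],0.48],[[0,0,0],0.58],[[0,0,0],0.68],[[0,0,0],0.78]]';  python3 -m inch '[[[0,0,0],0.1],[[0,0,0],0.2],[[0,0,0],0.3],[[0,0,0],0.4],[[0,0,0],0.5],[[0,0,0],0.6],[[0,0,0],0.68],[[0,0,0],0.76]]'; python3 -c "
from h import *
s=read_state();R=s['tool_rot'];print(np.degrees(np.arctan2(R[1,1],R[0,1])),s['moment'])"
```

```text
time: 34.6
ee_pos: [0.551, 0.0345, 0.0819]
tool_rot: [[-0.837, 0.547, 0.013], [0.547, 0.837, -0.004], [-0.013, 0.003, -1.0]]
contact_force: [0.4, 0.8, 2.1]
grip_width: 0.159
time: 35.4
ee_pos: [0.5512, 0.0347, 0.0819]
tool_rot: [[-0.226, 0.974, 0.013], [0.974, 0.227, -0.004], [-0.007, 0.012, -1.0]]
contact_force: [1.8, -0.1, 1.1]
grip_width: 0.159
13.095973269872802 [-0.17269924  0.07777708  0.01139124]
```

Turned to a tool yaw of 13.1° (mixer 14°). Release, lift and check.

```bash
python3 -m inch '[[[0,0,0],0],[[0,0,0],0],[[0,0,0],0],[[0,0,0],0],[[0,0,0],0],[[0,0,0],0],[[0,0,0],0],[[0,0,0],0]]' -0.1;  python3 -m inch '[[[0,0,-10],0],[[0,0,-25],0],[[0,0,-45],0],[[0,0,-65],0],[[0,0,-80],0],[[0,0,-90],0],[[0,0,-90],0],[[0,0,-90],0]]'
python3 - <<'E'
from h import *
np.set_printoptions(precision=1,suppress=True)
s=read_state();R=s["tool_rot"]
for n in("wrist","scene","side"):
    p,W,c=cloud(n,f"pics/d2_{n}.png")
    m=(np.hypot(W[...,0]-.551,W[...,1]-.034)<.03)&(W[...,2]>.099)&(W[...,2]<.108);Q=W[m]
    if len(Q)>30: mm,a,L=line(Q[:,:2]*1e3);print(n,len(Q),mm,np.degrees(np.arctan2(a[1],a[0])),L)
    if n=="wrist": u,v=map(int,proj(c,[.551,.034,.09]));cv2.imwrite("pics/d2c.png",cv2.resize(p[max(0,v-110):v+90,max(0,u-110):u+160,::-1],None,fx=2,fy=2))
    for r in eyes.cut_out("start",n)[:1]: print(n,"start",r["conf"],np.nanmedian(W[r["region"]],0)*1e3)
d=np.array([.6578,.0607,.12])-s["ee_pos"];print(s["ee_pos"],R.T@d*1000)
E
```

```text
time: 36.2
ee_pos: [0.5512, 0.0347, 0.0819]
tool_rot: [[-0.227, 0.974, 0.013], [0.974, 0.227, -0.004], [-0.007, 0.012, -1.0]]
contact_force: [0.1, -0.2, 0.3]
grip_width: 0.453
time: 37.0
ee_pos: [0.5498, 0.0351, 0.1718]
tool_rot: [[-0.227, 0.974, 0.013], [0.974, 0.227, -0.004], [-0.007, 0.012, -1.0]]
contact_force: [-0.1, -0.7, -0.4]
grip_width: 0.446
wrist 1464 [550.3  34. ] 102.66549543006415 40.88580798070997
wrist start 0.81 [654.5  61.5  81.8]
scene 171 [553.4  34.7] 101.95435272735226 40.63756864199748
scene start 0.65 [558.8  34.1  86.8]
side 95 [548.7  32.1] 104.99929495585053 41.90022957944457
side start 0.52 [655.   55.1  80.5]
[0.5 0.  0.2] [  0.9 110.3  53.2]
```

View pics/d2c.png

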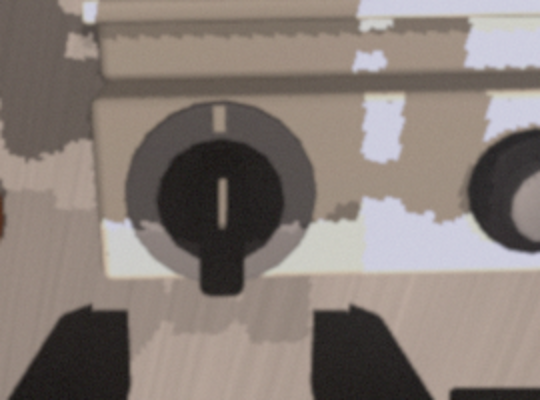

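The white pointer line at (222,205) points straight at the collar mark at (220,118). The bar is at 102–105°, wanted 104°. Now the button, with the jaws shut.

```bash
python3 -m inch '[[[0,15,0],0],[[0,40,0],0],[[1,70,0],0],[[1,95,10],0],[[1,108,30],0],[[1,110,50],0],[[1,110,53],0],[[1,110,53],0]]' -1 20;  python3 -m inch '[[[0,0,10],0],[[0,0,18],0],[[0,0,25],0],[[0,0,30],0],[[0,0,33],0],[[0,0,34],0],[[0,0,34],0],[[0,0,34],0]]'
```

```text
time: 38.1
ee_pos: [0.6566, 0.0608, 0.1177]
tool_rot: [[-0.227, 0.974, 0.009], [0.974, 0.227, -0.004], [-0.006, 0.008, -1.0]]
contact_force: [0.1, 0.2, 0.3]
grip_width: 0.005
time: 38.9
ee_pos: [0.6572, 0.0607, 0.0841]
tool_rot: [[-0.227, 0.974, 0.01], [0.974, 0.227, -0.004], [-0.006, 0.009, -1.0]]
contact_force: [-0.2, 0.5, 0.2]
grip_width: 0.007
```

```bash
python3 -m inch '[[[0,0,1],0],[[0,0,2],0],[[0,0,3],0],[[0,0,4],0],[[0,0,5],0],[[0,0,6],0],[[0,0,6],0],[[0,0,6],0]]'
```

```text
time: 39.7
ee_pos: [0.6576, 0.0607, 0.0784]
tool_rot: [[-0.227, 0.974, 0.01], [0.974, 0.227, -0.004], [-0.006, 0.009, -1.0]]
contact_force: [-0.1, 0.2, 4.3]
grip_width: 0.009
```

```bash
python3 -m inch '[[[0,0,1],0],[[0,0,1.5],0],[[0,0,2],0],[[0,0,2.5],0],[[0,0,3],0],[[0,0,3],0],[[0,0,3],0],[[0,0,3],0]]'
```

```text
time: 40.5
ee_pos: [0.6576, 0.0607, 0.0764]
tool_rot: [[-0.227, 0.974, 0.01], [0.974, 0.227, -0.004], [-0.006, 0.009, -1.0]]
contact_force: [-2.6, -0.8, 10.1]
grip_width: 0.009
```

A 10 N reaction with the tool stopped 1 mm short of its command means the button is on its stop. Lift and do the final checks.

```bash
python3 -m inch '[[[0,0,-4],0],[[0,0,-10],0],[[0,0,-25],0],[[0,0,-50],0],[[0,0,-80],0],[[0,0,-110],0],[[0,0,-130],0],[[0,0,-130],0]]'; python3 -m inch '[[[20,0,0],0],[[60,0,0],0],[[100,0,0],0],[[120,-40,0],0],[[120,-60,0],0],[[120,-60,0],0],[[120,-60,0],0],[[120,-60,0],0]]'
python3 valley.py v3
python3 - <<'E'
from h import *
np.set_printoptions(precision=1,suppress=True)
for n in("wrist","scene","side"):
    p,W,c=cloud(n)
    m=(np.hypot(W[...,0]-.551,W[...,1]-.034)<.03)&(W[...,2]>.099)&(W[...,2]<.108);Q=W[m]
    if len(Q)>30: mm,a,L=line(Q[:,:2]*1e3);print(n,"dial",len(Q),np.degrees(np.arctan2(a[1],a[0])),L)
    Q=W[(np.hypot(W[...,0]-.657,W[...,1]-.0605)<.008)];print(n,"btn z",len(Q),np.nanmedian(Q[:,2])*1e3 if len(Q) else "")
print(read_state()["contact_force"],read_state()["joint_vel"])
E
```

```text
time: 41.3
ee_pos: [0.6586, 0.0614, 0.2113]
tool_rot: [[-0.227, 0.974, 0.018], [0.974, 0.227, -0.004], [-0.008, 0.017, -1.0]]
contact_force: [0.6, 0.0, -1.2]
grip_width: 0.0
time: 42.1
ee_pos: [0.5737, 0.1644, 0.209]
tool_rot: [[-0.226, 0.974, 0.018], [0.974, 0.226, -0.004], [-0.008, 0.017, -1.0]]
contact_force: [-0.4, 0.2, -0.1]
grip_width: 0.002
ee [573.7 164.4 209. ] yaw 13.069016125912993
wrist wide 6619 y range [-54.2  67.8]
    -55 -25 x [-13.3  12.2] ztop 92.30150050185208
    -20 20 x [-13.8  12.5] ztop 92.6756857935177
    25 55 x [-13.4  12.1] ztop 92.46047358358392
wrist narrow 3820 y range [-55.  67.]
    -55 -25 x [-6.9  7.8] ztop 85.62611008954283
    -20 20 x [-7.3  8. ] ztop 85.93436587186443
    25 55 x [-7.2  7.8] ztop 85.70847086226424
scene wide 1149 y range [-54.3  68.4]
    -55 -25 x [-8.4 15.3] ztop 92.3734782998147
    -20 20 x [-7.8 15.7] ztop 92.74583320520138
    25 55 x [-7.  15.6] ztop 92.60268833625547
scene narrow 530 y range [-55.3  66.4]
    -55 -25 x [-4.9 10.1] ztop 85.64142680853735
    -20 20 x [-3.7 10.4] ztop 85.74763674456688
    25 55 x [-4.6  9.9] ztop 85.86415343330457
side wide 411 y range [-57.7  66.8]
    -55 -25 x [-14.8   8.5] ztop 92.74902845285341
    -20 20 x [-15.1   6.5] ztop 93.13010381677755
    25 55 x [-15.3   8.2] ztop 93.72403326079727
side narrow 245 y range [-58.1  65.4]
    -55 -25 x [-8.5  3.8] ztop 86.48839188729991
    -20 20 x [-8.1  4.2] ztop 86.95179315118963
    25 55 x [-8.9  4.7] ztop 86.66556595159065
wrist btn z 0 
scene dial 167 103.03136096001069 40.93262134841358
scene btn z 72 81.83897248039578
side dial 91 103.08892278593699 41.05282729716177
side btn z 18 82.2830917091798
[ 0.6  0.3 -0.2] [ 0.2 -0.2  0.2  0.1 -0.1 -0. ]
```

View pics/v3_scene.png

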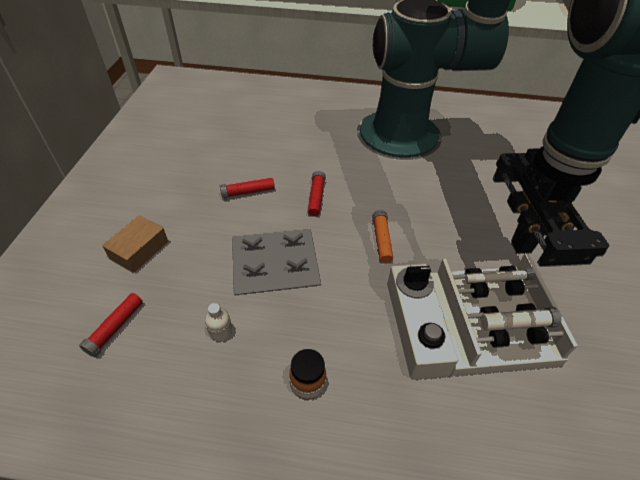

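The scene shows the carrier empty at (275,260), both tubes in the mixer at (495,275) and (515,320), the dial turned, and the bystanders where they were. The arm is clear.

```bash
python3 -c "
from workcell import robot
print(robot.hand_in())"
```

```text
the job is handed in; nothing more can be done
None
```

I loaded both tubes, set the dial, pressed the start button and handed the job in at about 42 s. The hand-in gives no verdict.

- **Tubes:** In the last overhead (wrist camera) check both were within about 1 mm of their valley centre lines. Endways they were centred to about 1 mm, and they lay level at settled height (tops at about 92.4 and 85.7 mm against 92 and 85).
- **Dial:** The bar is at about 103° in the world frame, against 104° wanted, so the dial stands at about 1.59 rad. A close crop showed the white pointer at the collar mark.
- **Start button:** It was pressed against its stop at about 10 N and came back up (top measured at 82 mm).
- **Surroundings:** The jar, pill bottle, carton and coloured look-alikes look unmoved in the final picture. The arm was clear of everything.

**Disagreements with the description:**
- **Fingertips:** The cameras showed the fingertips at about the TCP, not 25 mm ahead of it. So I gripped the thick tube above its middle; it held and was set down safely. My first closure on the slim tube missed just above it, so I regripped about 25 mm lower.
- **Side camera:** It read tube sideways positions and end positions a few mm different from the wrist camera. I relied on the overhead view, because contact forces at placing agreed with it to about 1 mm.

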